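Switch the test-bench isolator to OFF and lock it with an R-clip

ROBOT

A 6-joint arm with a two-finger parallel gripper is mounted at the origin on a cart in front of the work surface, level with it; the furniture and walls round the work are solid. World frame = base frame: x ahead of the robot, y to its left, z up, the work surface at z = 0. Lengths are in m, angles in rad, forces in N, time in s.
With the tool pointing down it reaches from about 0.375 to 0.975 m from the base axis. Payload 3.8 kg.
Tool frame: the origin (TCP) lies at the centre of the arm's flange, where the gripper is bolted on; the fingertips stand 166 mm ahead of it and the grasp point (between the pads) lies 147 mm ahead of it; z points along the fingers, y is the line along which they close (so a half turn about z gives the same grasp; the last joint's range is limited). The gripper opens to 88 mm and grips with 3 to 60 N. Pads are 18 mm wide; open, the fingers measure 123 mm over their backs; the gripper's body (75 mm by 187 mm) begins 45 mm behind the grasp point.
Start: joints at [-1.303, 0.264, 1.604, -0, 1.274, -0.037], TCP at [0.203, -0.644, 0.405] pointing down, gripper open.
Joint ranges: [-2.63, 2.63], [-0.94, 2.18], [0.31, 2.57], [-1.31, 4.45], [0, 2.66], [-2.55, 2.55]. Speed limits (rad/s): [2.57, 2.57, 3.14, 3.14, 3.14, 3.14].

INTERFACE

Orientations are given as a unit quaternion [w, x, y, z].
In Python, from bench import ctrl gives the robot as it stands.
- The arm moves only by the tool carry_out, never from a script. Its arguments are lists of equal length, an entry for each row: "travel": the shift along the tool's x, y, z in cm, a list of three; "delta_rot": the turn, a rotation vector about the tool's x, y, z in rad, a list of three; "fingers": the closure, from 0 (fully open) to 1 (shut). A call has 1 to 10 rows; each row shifts and turns the commanded pose from where the row before left it, along the tool's axes as they then stand; what a row does not reach is not made up. A row lasts 1/12 s, in which the tool goes at most 41.7 mm and 7.16 degrees, less where a joint would pass 70% of its speed; a pose out of reach is approached as far as the arm can. A call with a gripper value outside its range is refused whole. The fingers move at their own pace and stop on an object; "force" is the grip in N (left out, the last holds). Time passes only in rows, so rows that do not move let the fingers close. It gives the time, the measured TCP pose, the force, the opening and the grip force at its end, in the units of the state.
- ctrl.observe(): the state, without advancing time (a new reading comes with each control period).
- ctrl.grab_frame(name): name is "scene" or "top" or "wrist"; returns the picture (384x512x3 uint8, red, green, blue); there is no depth.
- ctrl.get_calibration(name): a dict with "mtx" (3x3 intrinsics, pixels), "T" (4x4, takes a point from camera to world coordinates); the wrist camera has in their place "mount" (4x4, takes a point from camera to tool coordinates, whose origin is the TCP and whose axes are the flange's). Camera axes: x right, y down, z forward; pixel columns grow to the right and rows downward; lengths in m; the calibration is good to about 2 mm. A picture is of the moment at which its call begins: read the wrist's pose just before it. get_calibration takes no time and is no camera call.
- ctrl.sign_off(): hands the job in; it is judged then, once.
The state is a dict: "time_s": time; "joints": joint angles; "dq": joint speeds; "tau": joint torques, N m; "tcp_pos": TCP position; "tool_rot": TCP orientation; "ft_force": force on the tool from outside, world axes, zero at the start; "moment": the same for the moment, N m; "finger_gap": finger opening in m; "finger_force": force on a finger pad.
Only numpy, scipy, OpenCV 4.12 (cv2) and the standard library are available. Lean on these libraries where they do the work, as an engineer would, in place of code of your own. Each camera call takes 0.05 s, during which the arm holds its last target. There are 200 camera calls.

TASK

Lock out the test-bench console: first turn its yellow selector clockwise to the red OFF position so that it rests in its detent there with the forked end towards the steel stud, then push the straight leg of the R-clip through the cross hole of that stud, from the side away from the selector, until its bow has sprung over the stud. Leave the clip in the stud with the selector on red, let go, and do not shift the oil can, gauge, ball valve or fitting.

Things in the scene. Friction and masses are not known exactly. Their poses are not given: they have to be found in the camera images.
- console: Grey console fixed to the bench, 190 mm wide in its y, about 125 mm deep. Origin on the bench under the panel's middle; its x points away from the robot, y left. Its white panel, 128 mm long, slopes at 0.61 rad (35 degrees), facing the robot and up; the face is 92 mm above the bench at the selector. It carries the yellow selector and, right of it on a red field, a steel stud.
- selector (a joint): Angle (rad) of the yellow selector. 0 = OFF: the forked end points at the stud on the red field. Detents at -0.698, 0, 0.698 and 1.396; limits -0.72 and 1.42. It starts at 0.698 or 1.396 and must go clockwise (seen facing the panel; the value falls) to 0. A sprung detent, about 0.1 N m, draws it to the nearest position when let go.
- selector_grip (a point): Point on the selector's axis, 33 mm out from the panel face, where its bar is gripped. Axes turn with it: x across the bar (14 mm thick here), y along it (fork at -y), z out of the panel, square to it. The bar is 38 mm high over the panel, y -37 to +28 mm, on a disc 46 mm wide and 10.5 mm high: keep tips above that. Stud axis 64 mm from the this: wide-open fingers can strike it.
- selector_fork (a point): Middle of the forked pointer end of the selector, 30 mm from its axis, 26 mm out from the panel; axes as selector_grip. From 17 to 37 mm from the axis the bar is 21 mm wide; from 22 mm on it has a 13 mm gap, open to the end and upwards, which takes the tip of the clip's leg at OFF and so locks the selector.
- lock_hole (a point): Centre of the stud's cross hole, 22 mm out from the panel. Axes: x up the slope, y along the hole towards the selector, z square out of the panel. Hole 8.5 mm square through a waist of 18 mm diameter (16 to 28 mm out); flange below 26 mm, head above 24 mm diameter, top 34 mm out. Clip goes in from -y towards +y, its z along this z. Panel edge at y = -57 mm.
- r_clip: R-clip, 70 g, flat on the bench, grip up. Origin on the axis of its straight leg, 2.5 mm above the bench; x along the leg to its tip, z up. Leg 5 mm thick, rounded tip at x = 66 mm. Red grip: upright block, x -37 to -13, y -6 to 6, z -2.5 to 31.5 mm. Flat red tongue, y -7 to 7 mm, to x = 21.5 mm, stops on the stud. Sprung bow wire at y 3.5 to 17, x 0 to 56 mm; nose at x = 38.5 mm.
- clip_grip (a point): Middle of the clip's red grip: x = -25, z = 19.5 mm of the clip, 22 mm above the bench as it lies; axes as the clip's. Grip it across y (12 mm).
- clip_seat (a point): Point on the axis of the clip's leg, x = 30 mm of the clip; it comes to the centre of the stud's hole when the clip is fully home. Axes as the clip's.
- clip_bow (a joint): Angle (rad) by which the clip's bow is sprung away from its leg: 0 at rest, about 0.06 to 0.15 as it rides over the stud, below 0.05 once it has sprung over. Pushing it over takes some 5 to 12 N along the leg.
- oil_can: Oil can with thin spout, 65 mm wide, 186 mm high, standing left of the work. Origin under its middle. A bystander.
- gauge: Black pressure gauge lying on its back, 81 x 58 x 31 mm, nearer or farther than the clip. Origin under its middle. A bystander.
- ball_valve: Ball valve with red lever, 33 x 110 x 51 mm, lying to the right of the clip. Origin under its middle. A bystander.
- fitting: Hexagonal pipe nipple, 25 x 40 x 28 mm, lying nearer or farther than the clip. Origin under its middle. A bystander.
There are look-alikes about, which are no part of the job. What is shaped like the r_clip but green is not meant.

How it is judged:
By the outcome, as a careful person would: the job done as asked, in the order asked, and still so for the second after the job is handed in, with the robot touching nothing.
It also fails if it takes over 61 s, if anything falls off the work surface, if the arm or the gripper's body presses on something with over 40 N, if the wrist force passes 120 N, or if a joint passes its speed limit or range.

## Working session

There is one attempt and no reset: what is moved stays moved. The work goes in short steps, Python scripts to look and compute and a tool call to move; the robot and the scene stay as the last step left them, time stands still between calls to the robot, and variables do not carry over. Pictures are saved under pics/ and viewed, at most 10 in all, crops included, and the job is handed in when it is done.

Besides the shell and the picture viewer there is one more tool, called as name(argument=value, ...) on one line, values as JSON. carry_out: Moves the arm, as the interface text tells. Its arguments: {"type":"object","properties":{"travel":{"type":"array","items":{"type":"array","items":{"type":"number"}}},"delta_rot":{"type":"array","items":{"type":"array","items":{"type":"number"}}},"fingers":{"type":"array","items":{"type":"number"}},"force":{"type":"number"}},"required":["travel","delta_rot","fingers"]}

```bash
mkdir -p pics; cat > h.py <<'E'
import numpy as np, cv2
from scipy.spatial.transform import Rotation as R
from bench import ctrl
def cam(n):
    c=ctrl.get_calibration(n); K=np.array(c["mtx"])
    if "T" in c: return K,np.array(c["T"])
    s=ctrl.observe(); return K,tool(s)@np.array(c["mount"])
def tool(s):
    T=np.eye(4); q=s["tool_rot"]; T[:3,:3]=R.from_quat([q[1],q[2],q[3],q[0]]).as_matrix(); T[:3,3]=s["tcp_pos"]; return T
def ray(K,T,u,v):
    d=T[:3,:3]@np.linalg.inv(K)@np.array([u,v,1.]); return T[:3,3],d/np.linalg.norm(d)
def onz(K,T,u,v,z):
    o,d=ray(K,T,u,v); return o+d*(z-o[2])/d[2]
def proj(K,T,p):
    q=np.linalg.inv(T)@np.append(p,1); q=K@q[:3]; return q[:2]/q[2]
def tri(rs):
    A=np.zeros((3,3));b=np.zeros(3)
    for o,d in rs:
        P=np.eye(3)-np.outer(d,d);A+=P;b+=P@o
    x=np.linalg.solve(A,b); return x,[np.linalg.norm((np.eye(3)-np.outer(d,d))@(x-o)) for o,d in rs]
E
python3 - <<'E'
from h import *
ims=[]
for n in("scene","top"):
    K,T=cam(n); im=ctrl.grab_frame(n); np.save(f"pics/{n}0.npy",im); cv2.imwrite(f"pics/{n}0.png",im[...,::-1]); print(n,K.round(1).tolist(),T.round(3).tolist())
    ims.append(im)
cv2.imwrite("pics/both0.png",cv2.resize(np.vstack(ims)[...,::-1],None,fx=.78,fy=.78))
print(ctrl.observe())
E
```

```text
scene [[440.3, 0.0, 251.6], [0.0, 440.3, 189.3], [0.0, 0.0, 1.0]] [[0.885, -0.294, 0.362, -0.029], [-0.466, -0.59, 0.659, -1.32], [0.02, -0.752, -0.659, 1.076], [0.0, 0.0, 0.0, 1.0]]
top [[361.0, 0.0, 256.0], [0.0, 361.0, 187.0], [0.0, 0.0, 1.0]] [[-0.021, -0.995, 0.096, 0.391], [-1.0, 0.019, -0.016, -0.32], [0.014, -0.096, -0.995, 1.403], [0.0, 0.0, 0.0, 1.0]]
{'time_s': 0.1, 'joints': array([-1.30289403e+00,  2.64666731e-01,  1.60526109e+00, -4.17716347e-06,
        1.27370651e+00, -3.69478426e-02]), 'dq': array([ 0.00168535, -0.00328143, -0.00276016, -0.0022355 , -0.00014334,
       -0.00015523]), 'tau': array([-1.04933166e-03, -5.03621113e+01, -3.58071578e+01,  7.29688955e-02,
        2.33362557e-02, -5.36864206e-05]), 'tcp_pos': array([ 0.2024836 , -0.64357943,  0.40350687]), 'tool_rot': array([-1.01380875e-03,  9.88405165e-01,  1.51836058e-01, -1.19604846e-04]), 'ft_force': array([-0.29088086, -0.05905796,  0.70724847]), 'moment': array([-0.03252096, -0.04151368,  0.00431194]), 'finger_force': 0.0, 'finger_gap': 0.08804143635907027}
```

View pics/scene0.png

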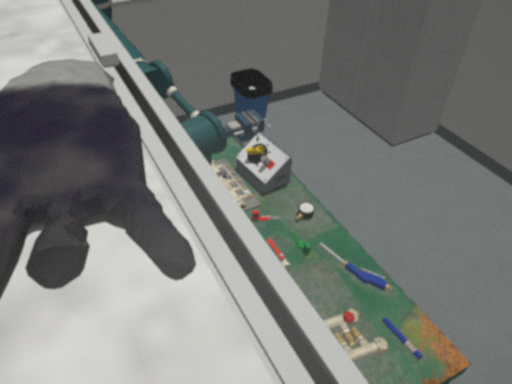

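View pics/top0.png

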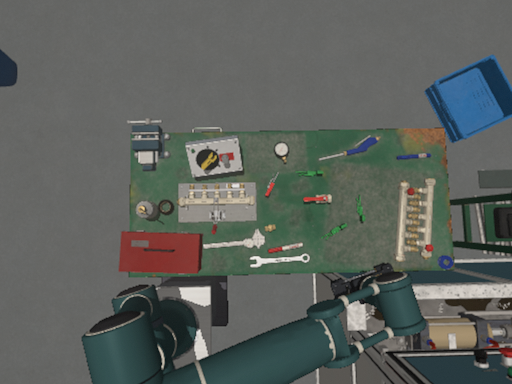

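The scene view shows the console at (262,160) with red items at (262,217) and (278,250). In the top view the console is at (214,158), with red items at (271,185), (316,199) and (285,247) and several green clips. I'll enlarge these to tell them apart.

```bash
python3 - <<'E'
from h import *
a=np.load("pics/top0.npy")[130:262,180:330]; b=np.load("pics/scene0.npy")[130:280,205:325]
A=cv2.resize(a,(600,528),interpolation=cv2.INTER_CUBIC)
cv2.imwrite("pics/c1.png",A[...,::-1])
t=np.load("pics/top0.npy"); h=cv2.cvtColor(t,cv2.COLOR_RGB2HSV)
for nm,m in(("red",((h[...,0]<8)|(h[...,0]>172))&(h[...,1]>140)&(h[...,2]>70)),("yel",(h[...,0]>20)&(h[...,0]<32)&(h[...,1]>150)&(h[...,2]>120))):
    n,l,s,c=cv2.connectedComponentsWithStats(m.astype(np.uint8))
    K,T=cam("top")
    for i in range(1,n):
        if s[i,4]>5: print(nm,s[i],c[i].round(1),onz(K,T,*c[i],.02).round(3))
E
```

```text
red [227 153   7   7  31] [230.2 155.6] [ 0.648 -0.245  0.02 ]
red [220 154   3   5   7] [220.6 155.6] [ 0.649 -0.207  0.02 ]
red [265 183   9  13  45] [269.4 189.2] [ 0.515 -0.394  0.02 ]
red [408 188   6   7  37] [410.5 191.1] [ 0.497 -0.94   0.02 ]
red [303 197  20   4  70] [312.6 198.5] [ 0.475 -0.559  0.02 ]
red [213 225   3   4   9] [214.3 226.7] [ 0.376 -0.181  0.02 ]
red [212 230   4   4  13] [213.4 231.2] [ 0.358 -0.177  0.02 ]
red [ 119  232   81   41 2874] [160.4 252.7] [0.283 0.023 0.02 ]
red [426 245   7   6  39] [428.9 247.4] [ 0.28  -0.997  0.02 ]
red [268 247  14   6  50] [274.6 249.7] [ 0.284 -0.408  0.02 ]
red [486 340  13   8  41] [493.1 344. ] [-0.081 -1.214  0.02 ]
red [430 342   6   7  25] [432.6 345.2] [-0.079 -0.986  0.02 ]
red [499 348  13   9  90] [506.  351.6] [-0.109 -1.26   0.02 ]
yel [201 153  16  16  80] [207.8 161.1] [ 0.628 -0.158  0.02 ]
```

View pics/c1.png

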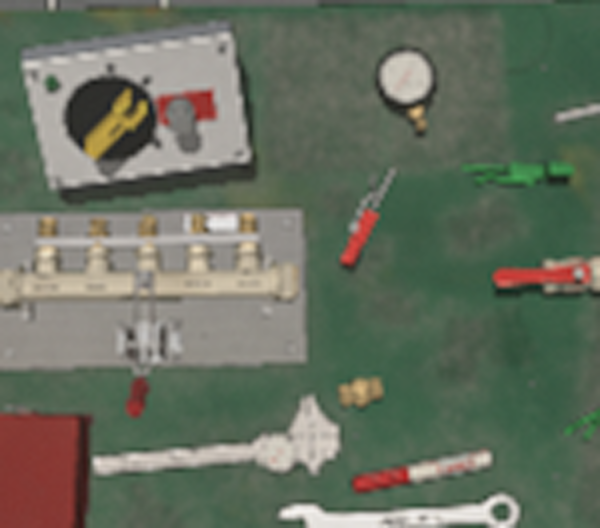

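The red R-clip has its grip at top px (269,190) and leg tip at about (278,172). It is the only red thing with a wire bow and leg. The others are ruled out:
- (316,199) is the red-levered ball valve.
- (285,247) is a marker.
- (311,173), (338,229) and (361,208) are green clips.

The selector pivot is near (208,159). Its fork points up-right, about 0.7 rad from the stud at (226,159).

Next I'll move the wrist camera over the work.

```bash
python3 - <<'E'
from h import *
c=ctrl.get_calibration("wrist"); print(np.array(c["mtx"]).round(1).tolist(),np.array(c["mount"]).round(3).tolist())
T=tool(ctrl.observe()); 
K,Tc=cam("top")
for p in [(278,172.5),(269,190)]: print(onz(K,Tc,*p,.02).round(3))
for p in [(0.50,-.30,.45)]: print((T[:3,:3].T@(np.array(p)-T[:3,3])*100).round(1))
E
```

```text
[[281.3, 0.0, 256.9], [0.0, 281.3, 190.9], [0.0, 0.0, 1.0]] [[0.001, -0.964, -0.264, 0.068], [1.0, 0.001, -0.0, -0.001], [0.001, -0.264, 0.964, 0.02], [0.0, 0.0, 0.0, 1.0]]
[ 0.579 -0.429  0.02 ]
[ 0.512 -0.392  0.02 ]
[ 38.7 -23.9  -4.6]
```

carry_out(travel=[[3.3,-2.1,0],[3.3,-2.1,0],[3.3,-2.1,0],[3.3,-2.1,0],[3.3,-2.1,0],[3.3,-2.1,0],[3.3,-2.1,0],[3.3,-2.1,0],[3.3,-2.1,0],[3.3,-2.1,0]], delta_rot=[[0,0,0],[0,0,0],[0,0,0],[0,0,0],[0,0,0],[0,0,0],[0,0,0],[0,0,0],[0,0,0],[0,0,0]], fingers=[0,0,0,0,0,0,0,0,0,0])

```text
time_s: 0.93
tcp_pos: [0.455, -0.3427, 0.4043]
tool_rot: [-0.0, 0.988, 0.152, -0.0]
ft_force: [0.2, 0.4, -0.1]
finger_gap: 0.0882
finger_force: 0.0
```

carry_out(travel=[[3,-2,0],[3,-2,0],[0,0,0],[0,0,0],[0,0,0],[0,0,0],[0,0,0]], delta_rot=[[0,0,0],[0,0,0],[0,0,0.1],[0,0,0.1],[0,0,0.1],[0,0,0],[0,0,0]], fingers=[0,0,0,0,0,0,0])

```text
time_s: 1.52
tcp_pos: [0.4995, -0.2882, 0.4043]
tool_rot: [-0.0, 1.0, 0.004, -0.0]
ft_force: [-0.1, 1.0, 0.6]
finger_gap: 0.0885
finger_force: 0.0
```

```bash
python3 - <<'E'
from h import *
s=ctrl.observe(); T=tool(s); im=ctrl.grab_frame("wrist"); np.savez("pics/w1.npz",im=im,T=T)
print(T.round(3).tolist(), s["time_s"], s["joints"].round(2))
cv2.imwrite("pics/w1.png",cv2.resize(im[...,::-1],(800,600),interpolation=cv2.INTER_CUBIC))
E
```

```text
[[1.0, 0.008, -0.001, 0.499], [0.008, -1.0, 0.0, -0.288], [-0.001, -0.0, -1.0, 0.404], [0.0, 0.0, 0.0, 1.0]] 1.5167 [-0.57  0.08  1.82  0.    1.24  1.  ]
```

View pics/w1.png

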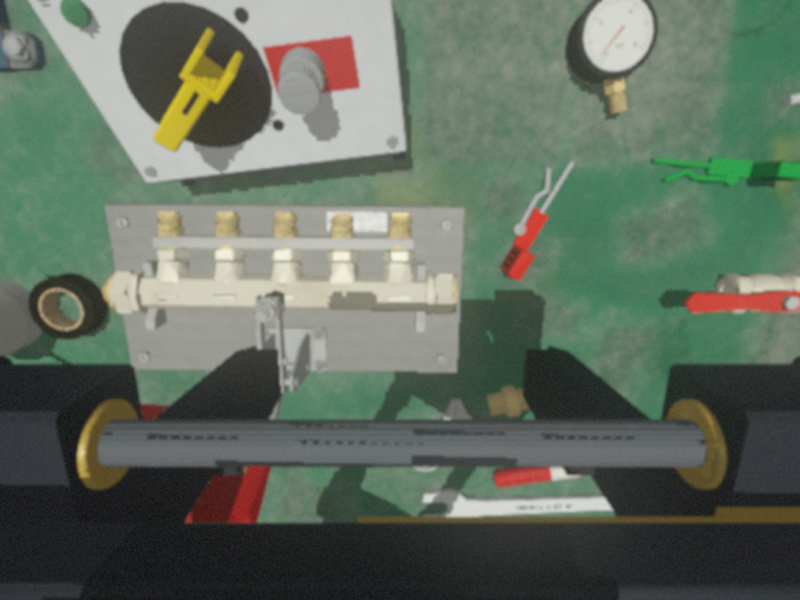

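The wrist view (800x600) shows:
- The selector has its fork at about (222,60), tail at (175,140), and it's about 40° counter-clockwise of the stud.
- The stud head is at (300,75) on the red field.
- The panel's front corners are at (147,182) and (407,152).
- The red clip has its grip at (518,262) and leg tip at (573,163), with the bow on the left.

Now I'll compute positions.

```bash
cat >> h.py <<'E'
def wcam(T): 
    c=ctrl.get_calibration("wrist"); return np.array(c["mtx"]),T@np.array(c["mount"])
def comps(im,kind,amin=20):
    h=cv2.cvtColor(cv2.GaussianBlur(im,(3,3),0),cv2.COLOR_RGB2HSV); H,S,V=h[...,0],h[...,1],h[...,2]
    m={"red":((H<8)|(H>172))&(S>140)&(V>60),"yel":(H>20)&(H<34)&(S>150)&(V>90)}[kind].astype(np.uint8)
    return [(c,cv2.contourArea(c)) for c in cv2.findContours(m,cv2.RETR_EXTERNAL,cv2.CHAIN_APPROX_NONE)[0] if cv2.contourArea(c)>amin]
E
python3 - <<'E'
from h import *
d=np.load("pics/w1.npz"); im=d["im"]; K,T=wcam(d["T"]); s=.64
for a in (.05,.055,.06):
    L=onz(K,T,147*s,182*s,a);Rr=onz(K,T,407*s,152*s,a); v=L-Rr; print("front edge",a,L.round(4),Rr.round(4),np.linalg.norm(v).round(4),"yaw",np.degrees(np.arctan2(-v[0],v[1])).round(2))
for k in("yel","red"):
    for c,a in comps(im,k): 
        r=cv2.minAreaRect(c); print(k,a,np.round(r[0],1),np.round(r[1],1),round(r[2],1), "ext",c.reshape(-1,2)[[c[:,0,1].argmin(),c[:,0,0].argmax(),c[:,0,1].argmax(),c[:,0,0].argmin()]].tolist())
# rough points
for n,u,z in(("stud head",(300,66),.12),("sel tail",(175,140),.105),("tip",(573,163),.0025),("grip",(518,255),.034)):
    print(n,onz(K,T,u[0]*s,u[1]*s,z).round(4))
E
```

```text
front edge 0.05 [ 0.562  -0.0995  0.05  ] [ 0.5846 -0.2907  0.05  ] 0.1925 yaw 6.74
front edge 0.055 [ 0.5621 -0.1023  0.055 ] [ 0.5843 -0.2907  0.055 ] 0.1896 yaw 6.74
front edge 0.06 [ 0.5622 -0.1051  0.06  ] [ 0.5841 -0.2906  0.06  ] 0.1867 yaw 6.74
yel 1481.0 [125.1  59.1] [31.6 77.5] 32.0 ext [[132, 19], [154, 37], [110, 95], [100, 85]]
red 261.0 [333.7 304. ] [ 9.6 34.2] 81.9 ext [[328, 300], [351, 305], [319, 310], [317, 303]]
red 1165.0 [145. 316.] [52. 36.] -0.0 ext [[161, 298], [171, 301], [120, 334], [119, 331]]
red 46.5 [ 97. 263.] [ 6. 12.] 90.0 ext [[92, 260], [103, 261], [92, 266], [91, 261]]
red 580.0 [475. 193.] [12. 72.] 90.0 ext [[446, 187], [511, 188], [443, 199], [439, 192]]
red 409.5 [336.2 155.9] [14.8 45.6] 22.6 ext [[342, 134], [349, 140], [330, 178], [322, 171]]
red 106.5 [174.8  38.2] [11.9 21.5] 19.3 ext [[178, 30], [184, 30], [176, 50], [171, 31]]
red 542.5 [212.  41.] [30.9 27.3] 80.5 ext [[218, 25], [227, 54], [211, 56], [196, 28]]
stud head [ 0.6249 -0.2311  0.12  ]
sel tail [ 0.5874 -0.1507  0.105 ]
tip [ 0.5796 -0.4292  0.0025]
grip [ 0.5074 -0.3812  0.034 ]
```

carry_out(travel=[[0,0,0],[0,0,0],[0,0,0],[0,0,0],[0,0,0],[0,0,0],[-1.8,-2.4,2.3],[-1.8,-2.4,2.3],[-1.8,-2.4,2.3],[0,0,0]], delta_rot=[[0,0,-0.11],[0,0.122,0],[0,0.122,0],[0,0.122,0],[0,0.122,0],[0,0.122,0],[0,0,0],[0,0,0],[0,0,0],[0,0,0]], fingers=[0,0,0,0,0,0,0,0,0,0])

```text
time_s: 2.4
tcp_pos: [0.4817, -0.2125, 0.3085]
tool_rot: [-0.022, 0.954, 0.056, 0.294]
ft_force: [-0.4, -0.2, -2.0]
finger_gap: 0.0884
finger_force: 0.0
```

carry_out(travel=[[0,0,0],[0,0,0],[0,0,0]], delta_rot=[[0,0,0],[0,0,0],[0,0,0]], fingers=[0,0,0])

```text
time_s: 2.65
tcp_pos: [0.4879, -0.2189, 0.3198]
tool_rot: [-0.016, 0.952, 0.055, 0.302]
ft_force: [0.3, 0.2, 0.0]
finger_gap: 0.0879
finger_force: 0.0
```

```bash
python3 - <<'E'
from h import *
s=ctrl.observe(); T=tool(s); im=ctrl.grab_frame("wrist"); np.savez("pics/w2.npz",im=im,T=T)
print(T.round(3).tolist(), s["time_s"], s["joints"].round(2))
cv2.imwrite("pics/w2.png",cv2.resize(im[:300][...,::-1],(800,469),interpolation=cv2.INTER_CUBIC))
E
```

```text
[[0.812, 0.114, 0.572, 0.488], [0.095, -0.993, 0.063, -0.219], [0.576, 0.004, -0.818, 0.32], [0.0, 0.0, 0.0, 1.0]] 2.65 [-0.59 -0.06  2.19  0.68  0.63  0.39]
```

View pics/w2.png

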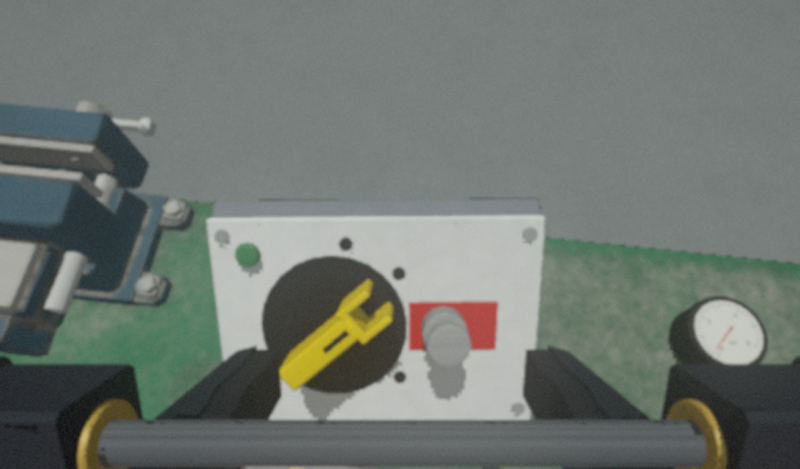

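This view along the panel normal shows:
- The dial is centred at about (334,324).
- The selector fork is at (370,305), about 40° up from the stud direction, so the joint is at 0.698.
- The stud head is at about (448,347) and its flange at (443,325).
- The panel's top corners are at (208,217) and (543,214), and a vise sits to the upper left.

```bash
python3 - <<'E'
from h import *
d=np.load("pics/w2.npz"); im=d["im"]; T0=d["T"]; K,T=wcam(T0); s=.64
g=im.max(2); m=np.zeros_like(g); m[155:258,160:265]=1
dk=((g<60)&(m>0)).astype(np.uint8)
h=cv2.cvtColor(im,cv2.COLOR_RGB2HSV); ye=((h[...,0]>15)&(h[...,0]<38)&(h[...,1]>110)&(m>0)).astype(np.uint8)
c=max(cv2.findContours(cv2.morphologyEx(dk|ye,cv2.MORPH_CLOSE,np.ones((5,5))),0,1)[0],key=cv2.contourArea)
e=cv2.fitEllipse(cv2.convexHull(c)); print("dial",e)
psi=0.1177; sl=.61
n=np.array([-np.sin(sl)*np.cos(psi),-np.sin(sl)*np.sin(psi),np.cos(sl)]); yc=np.array([-np.sin(psi),np.cos(psi),0]); ux=np.cross(yc,n)
def onp(u,v,P,h):
    o,dd=ray(K,T,u,v); return o+dd*(((P-o)@n+h)/(dd@n))
for uv in [e[0],(334*s,324*s)]:
    P=onz(K,T,*uv,.092); print("pivot",P.round(4))
    for nm,u,hh in(("TL",(208,217),0),("TR",(543,214),0),("BR",(530,419),0),("head",(448,347),34),("flange",(443,325),4),("redTL",(411,303),0),("redBR",(497,350),0),("ledgreen",(247,254),0)):
        q=onp(u[0]*s,u[1]*s,P,hh/1000)-P; print(nm,"up",(q@ux*1e3).round(1),"left",(q@yc*1e3).round(1))
print(n.round(4),yc.round(4),ux.round(4))
E
```

```text
dial ((209.2458953857422, 222.56918334960938), (65.70133972167969, 113.80213165283203), 56.36261749267578)
pivot [ 0.6085 -0.1615  0.092 ]
TL up 75.2 left 60.5
TR up 76.6 left -119.6
BR up -46.8 left -121.9
head up 13.7 left -66.5
flange up 15.2 left -66.9
redTL up 27.0 left -48.8
redBR up -1.6 left -99.2
ledgreen up 55.1 left 41.4
pivot [ 0.6232 -0.1632  0.092 ]
TL up 62.7 left 67.4
TR up 64.2 left -118.8
BR up -63.5 left -121.3
head up -1.4 left -64.1
flange up 0.6 left -64.3
redTL up 12.9 left -45.6
redBR up -16.7 left -97.8
ledgreen up 42.0 left 47.7
[-0.5689 -0.0673  0.8196] [-0.1174  0.9931  0.    ] [0.814  0.0962 0.5729]
```

carry_out(travel=[[-0.75,-2,0],[-0.75,-1.95,0],[0,0,0],[0,0,0],[0,0,0],[0,0,0],[0,0,0],[0,0,0],[0,0,0],[0,0,2]], delta_rot=[[0,0,0],[0,0,0],[0,0,0.123],[0,0,0.123],[0,0,0.123],[0,0,0.123],[0,0,0.123],[0,0,0.123],[0,0,0.123],[0,0,0]], fingers=[0.4,0.4,0.4,0.4,0.4,0.4,0.4,0.4,0.4,0.4], force=25)

```text
time_s: 3.53
tcp_pos: [0.4831, -0.1804, 0.2974]
tool_rot: [-0.141, 0.886, -0.35, 0.27]
ft_force: [0.8, -0.1, 1.4]
finger_gap: 0.053
finger_force: 0.0
```

carry_out(travel=[[0,0,1],[0,0,0],[0,0,0],[0,0,0],[0,0,0]], delta_rot=[[0,0,0],[0,0,0],[0,0,0],[0,0,0],[0,0,0]], fingers=[0.4,0.4,0.4,0.4,0.4])

```text
time_s: 3.95
tcp_pos: [0.4871, -0.1779, 0.2847]
tool_rot: [-0.141, 0.888, -0.348, 0.266]
ft_force: [0.2, -0.6, -0.4]
finger_gap: 0.0529
finger_force: 0.0
```

```bash
cat >> h.py <<'E'
psi=0.1177; sl=.61
n=np.array([-np.sin(sl)*np.cos(psi),-np.sin(sl)*np.sin(psi),np.cos(sl)]); yc=np.array([-np.sin(psi),np.cos(psi),0]); ux=np.cross(yc,n)
P=np.array([.6232,-.1632,.092])
def pan(v): return np.array([v@ux,-v@yc,v@n])  # up,right,out
E
python3 - <<'E'
from h import *
s=ctrl.observe(); T=tool(s); p=pan(T[:3,3]-P)*1e3
print("up,right,out mm",p.round(1),"tool axes in panel",[pan(T[:3,i]).round(3).tolist() for i in range(3)],s["joints"].round(2),s["time_s"])
g=pan(T[:3,:3]@[0,0,.147]+T[:3,3]-P)*1e3; print("grasp",g.round(1))
G=T[:3,:3]@[0,0,.147]+T[:3,3]
print("tool move to grip cm",(T[:3,:3].T@(P+.0345*n-G)*100).round(2))
im=ctrl.grab_frame("wrist"); np.savez("pics/w3.npz",im=im,T=T)
cv2.imwrite("pics/w3.png",im[...,::-1])
E
```

```text
up,right,out mm [ -1.8  -1.4 236.4] tool axes in panel [[0.65, 0.76, 0.002], [-0.76, 0.65, 0.001], [0.001, 0.002, -1.0]] [-0.51 -0.05  2.25  0.72  0.54  1.25] 3.95
grasp [-1.7 -1.1 89.4]
tool move to grip cm [ 0.18 -0.06  5.49]
```

View pics/w3.png

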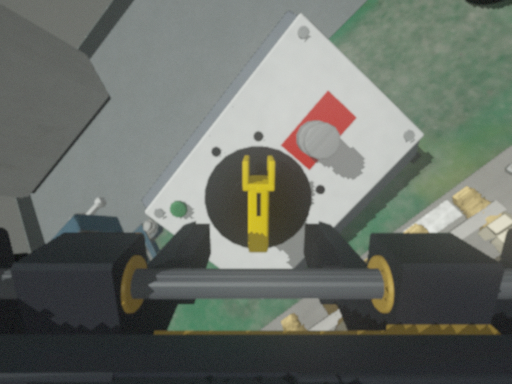

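The bar lies along the image vertical at column 258, midway between the fingers, with the fork at (258,165) and the stud at (320,140) clear of them. I'll go down, close and turn.

carry_out(travel=[[0.18,0,1.8],[0,0,1.8],[0,0,1.3],[0,0,0.6],[0,0,0],[0,0,0],[0,0,0],[0,0,0],[0,0,0],[0,0,0]], delta_rot=[[0,0,0],[0,0,0],[0,0,0],[0,0,0],[0,0,0],[0,0,0],[0,0,0],[0,0,0],[0,0,0],[0,0,0]], fingers=[0.4,0.4,0.4,0.4,0.4,0.4,1,1,1,1], force=25)

```text
time_s: 4.83
tcp_pos: [0.5193, -0.1753, 0.2403]
tool_rot: [-0.141, 0.888, -0.348, 0.266]
ft_force: [-1.8, -1.2, -0.2]
finger_gap: 0.028
finger_force: 0.0
```

carry_out(travel=[[0,0,0],[0,0,0],[0,0,0],[0,0,0]], delta_rot=[[0,0,0],[0,0,0],[0,0,0],[0,0,0]], fingers=[1,1,1,1])

```text
time_s: 5.17
tcp_pos: [0.5191, -0.1755, 0.2397]
tool_rot: [-0.14, 0.888, -0.348, 0.265]
ft_force: [-4.7, -1.9, 2.8]
finger_gap: 0.0143
finger_force: 25.0
```

Gripped at 14.3 mm, as expected. Turning clockwise now.

carry_out(travel=[[0,0,0],[0,0,0],[0,0,0],[0,0,0],[0,0,0],[0,0,0],[0,0,0],[0,0,0],[0,0,0],[0,0,0]], delta_rot=[[0,0,0.1],[0,0,0.1],[0,0,0.1],[0,0,0.1],[0,0,0.1],[0,0,0.1],[0,0,0.1],[0,0,0],[0,0,0],[0,0,0]], fingers=[1,1,1,1,1,1,1,1,1,1])

```text
time_s: 6.0
tcp_pos: [0.5194, -0.1754, 0.2399]
tool_rot: [-0.223, 0.716, -0.63, 0.201]
ft_force: [-5.4, -2.6, 3.8]
finger_gap: 0.0139
finger_force: 25.0
```

```bash
python3 - <<'E'
from h import *
s=ctrl.observe(); T=tool(s)
print(pan(T[:3,3]-P).round(4),[pan(T[:3,i]).round(3).tolist() for i in range(3)],s["joints"].round(2),s["ft_force"].round(1),s["moment"].round(2))
E
```

```text
[-9.000e-04 -1.000e-04  1.811e-01] [[0.01, 1.0, 0.002], [-1.0, 0.01, -0.0], [0.0, 0.002, -1.0]] [-0.47  0.08  2.23  0.83  0.44  1.85] [-5.4 -2.6  3.8] [-0.08  0.49 -0.08]
```

Selector is at 0 with the bar axis on target. Release and back off.

carry_out(travel=[[0,0,0],[0,0,0],[0,0,0],[0,0,0],[0,0,-2],[0,0,-3],[0,0,-3.5],[0,0,-3.5],[0,0,0],[0,0,0]], delta_rot=[[0,0,0],[0,0,0],[0,0,0],[0,0,0],[0,0,0],[0,0,0],[0,0,0],[0,0,0],[0,0,0],[0,0,0]], fingers=[0.45,0.45,0.45,0.45,0.45,0.45,0.45,0.3,0.3,0.3])

```text
time_s: 6.83
tcp_pos: [0.4512, -0.1836, 0.3405]
tool_rot: [-0.223, 0.715, -0.631, 0.204]
ft_force: [-0.5, 0.4, -0.5]
finger_gap: 0.0614
finger_force: 0.0
```

```bash
cat >> h.py <<'E'
def togo(p,Rt):
    T=tool(ctrl.observe()); return (T[:3,:3].T@(np.array(p)-T[:3,3])*100).round(2), R.from_matrix(T[:3,:3].T@Rt).as_rotvec().round(3), (Rt.T@(np.array(p)-T[:3,3])*100).round(2)
def down(h): return np.array([[np.cos(h),np.sin(h),0],[np.sin(h),-np.cos(h),0],[0,0,-1.]])
E
python3 - <<'E'
from h import *
s=ctrl.observe(); T=tool(s); im=ctrl.grab_frame("wrist"); np.savez("pics/w4.npz",im=im,T=T)
h=cv2.cvtColor(im,cv2.COLOR_RGB2HSV); K,Tc=wcam(T)
c=max(comps(im,"yel"),key=lambda t:t[1])[0]; r=cv2.fitLine(c,cv2.DIST_L2,0,.01,.01).ravel()
q=[onz(K,Tc,*(r[2:]+k*r[:2]),.12) for k in(-20,20)]; v=pan(q[1]-q[0]); print("bar dir up,right,out",(v/np.linalg.norm(v)).round(3),s["time_s"],T[:3,3].round(3))
print(togo([.51,-.385,.30],down(-.586)))
E
```

```text
bar dir up,right,out [ 0.001  1.    -0.001] 6.8333 [ 0.451 -0.184  0.34 ]
(array([20.73, -0.48,  5.22]), array([-0.57 , -0.269, -0.832]), array([16.08, 13.55,  3.86]))
```

The selector bar lies exactly along the stud direction (0.001, 1.000), so it is at OFF. On to the clip.

carry_out(travel=[[0,0,0],[0,0,0],[0,0,0],[0,0,0],[0,0,0],[0,0,0],[0,0,0],[0,0,0],[0,0,0],[2.7,2.3,0.6]], delta_rot=[[-0.0633,-0.0299,-0.0924],[-0.0633,-0.0299,-0.0924],[-0.0633,-0.0299,-0.0924],[-0.0633,-0.0299,-0.0924],[-0.0633,-0.0299,-0.0924],[-0.0633,-0.0299,-0.0924],[-0.0633,-0.0299,-0.0924],[-0.0633,-0.0299,-0.0924],[-0.0633,-0.0299,-0.0924],[0,0,0]], fingers=[0.3,0.3,0.3,0.3,0.3,0.3,0.3,0.3,0.3,0.3])

```text
time_s: 7.72
tcp_pos: [0.4611, -0.2131, 0.3297]
tool_rot: [-0.001, 0.959, -0.284, -0.005]
ft_force: [1.1, 0.5, 0.2]
finger_gap: 0.0613
finger_force: 0.0
```

carry_out(travel=[[2.7,2.2,0.7],[2.7,2.3,0.6],[2.7,2.2,0.7],[2.7,2.3,0.6],[2.6,2.2,0.6],[0,0,0],[0,0,0],[0,0,0],[0,0,0]], delta_rot=[[0,0,0],[0,0,0],[0,0,0],[0,0,0],[0,0,0],[0,0,0],[0,0,0],[0,0,0],[0,0,0]], fingers=[0.3,0.3,0.3,0.3,0.3,0.3,0.3,0.3,0.3])

```text
time_s: 8.47
tcp_pos: [0.5102, -0.3832, 0.2983]
tool_rot: [-0.001, 0.957, -0.289, -0.002]
ft_force: [-0.7, -0.3, -0.4]
finger_gap: 0.0618
finger_force: 0.0
```

```bash
python3 - <<'E'
from h import *
s=ctrl.observe(); T=tool(s); im=ctrl.grab_frame("wrist"); np.savez("pics/w5.npz",im=im,T=T)
print(T.round(3).tolist(), s["time_s"], s["joints"].round(2))
cv2.imwrite("pics/w5.png",cv2.resize(im[60:320,120:392][...,::-1],None,fx=2.2,fy=2.2,interpolation=cv2.INTER_CUBIC))
E
```

```text
[[0.833, -0.553, -0.003, 0.51], [-0.553, -0.833, 0.003, -0.383], [-0.004, -0.001, -1.0, 0.298], [0.0, 0.0, 0.0, 1.0]] 8.4667 [-0.68  0.28  1.79  0.    1.08  1.47]
```

View pics/w5.png

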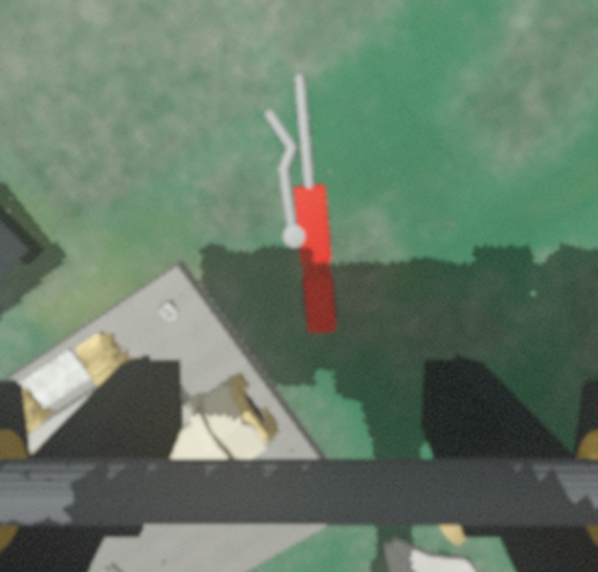

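This is the red clip with the grip (shadowed) at crop (320,300), the tongue end at (311,186), the leg tip at (299,75) and the bow on the left. The manifold plate is to the lower left.

```bash
python3 - <<'E'
from h import *
d=np.load("pics/w5.npz"); im=d["im"]; K,T=wcam(d["T"])
f=lambda u,v:(u/2.2+120,v/2.2+60)
g=cv2.cvtColor(im,cv2.COLOR_RGB2GRAY).astype(float)
# leg centre line, rows
pts=[]
for v in range(98,143,4):
    u0=255.9+(v-94.1)*(4.6/51.4); us=np.arange(int(u0)-4,int(u0)+6); h=im[v,us].astype(float); w=np.clip(h[:,0]-h[:,0].min()-15,0,None)
    pts.append(onz(K,T,(w*us).sum()/w.sum(),v,.004))
pts=np.array(pts); r=cv2.fitLine(pts[:,:2].astype(np.float32),cv2.DIST_HUBER,0,.001,.001).ravel(); dr=r[:2]*np.sign(r[0])
tip=onz(K,T,*f(299,73),.0025)[:2]; c0=r[2:]; tip=c0+dr*((tip-c0)@dr)
print("dir",dr,"heading",np.arctan2(dr[1],dr[0]),"tip",tip)
print("x=21.5 edge seen at",66-1e3*np.linalg.norm(tip-onz(K,T,*f(311,187),.005)[:2]))
lat=np.array([-dr[1],dr[0]])
for nm,u,z in(("grip back-left top",(308,332),.034),("grip back-right top",(336,330),.034),("front-left top",(302,262),.034),("front-right",(331,262),.034),("back bottom?",(321,332),0)):
    q=onz(K,T,*f(*u),z)[:2]-tip; print(nm,"clip x",(q@dr*1e3+66).round(1),"y",(q@lat*1e3).round(1))
G=np.append(tip-dr*.091,.022); print("grip",G.round(4))
hd=np.arctan2(dr[1],dr[0])
print(togo(G+[0,0,.147+.002],down(hd)))
E
```

```text
dir [ 0.8811647  -0.47280937] heading -0.49247628 tip [ 0.58144205 -0.42805749]
x=21.5 edge seen at 18.21547353435855
grip back-left top clip x -38.4 y 5.3
grip back-right top clip x -38.6 y -6.4
front-left top clip x -8.2 y 5.1
front-right clip x -9.3 y -6.6
back bottom? clip x -51.1 y -0.1
grip [ 0.5013 -0.385   0.022 ]
(array([-0.61,  0.66, 12.81]), array([-0.001,  0.003, -0.093]), array([-0.71,  0.59, 12.8 ]))
```

```bash
python3 - <<'E'
from h import *
d1=np.load("pics/w1.npz"); K,T1=wcam(d1["T"]); K,T5=wcam(np.load("pics/w5.npz")["T"]); Kt,Tt=cam("top")
f=lambda u,v:(u/2.2+120,v/2.2+60)
G=np.array([.5013,-.385]); dr=np.array([.881,-.473])
for nm,a,b,t in(("brass5",(400,222),(105,352),(242,186.5)),("pipe end",(455,290),(262,425),(254,200)),("plate corner",(464,207),(181,264),(255.7,182.8))):
    x,e=tri([ray(K,T1,a[0]*.64,a[1]*.64),ray(K,T5,*f(*b))]); q=x[:2]-G
    x2,e2=tri([ray(K,T1,a[0]*.64,a[1]*.64),ray(Kt,Tt,*t)])
    print(nm,x.round(3),np.round(e,4),"top:",x2.round(3),np.round(e2,4),"clip x,y rel",(q@dr).round(3),(q@[.473,.881]).round(3))
E
```

```text
brass5 [ 0.53  -0.286  0.012] [0.0009 0.0009] top: [ 0.529 -0.287 -0.002] [0.0008 0.0008] clip x,y rel -0.022 0.1
pipe end [ 0.473 -0.333  0.036] [0.005 0.005] top: [ 0.474 -0.334  0.021] [0.0001 0.0001] clip x,y rel -0.049 0.032
plate corner [ 0.543 -0.34   0.01 ] [0.0002 0.0002] top: [ 0.543 -0.342 -0.001] [0.0003 0.0003] clip x,y rel 0.015 0.059
```

carry_out(travel=[[-0.6,0.7,0],[0,0,3],[0,0,3],[0,0,3],[0,0,2.3],[0,0,1.4],[0,0,0],[0,0,0],[0,0,0],[0,0,0]], delta_rot=[[0,0,-0.093],[0,0,0],[0,0,0],[0,0,0],[0,0,0],[0,0,0],[0,0,0],[0,0,0],[0,0,0],[0,0,0]], fingers=[0.58,0.58,0.58,0.58,0.58,0.58,0.58,0.58,0.58,0.58], force=35)

```text
time_s: 9.35
tcp_pos: [0.5024, -0.3877, 0.1752]
tool_rot: [0.001, 0.97, -0.244, 0.001]
ft_force: [0.2, 0.3, -0.5]
finger_gap: 0.0371
finger_force: 0.0
```

```bash
python3 - <<'E'
from h import *
G=np.array([.5013,-.385,.171]); print(togo(G,down(-.4925)),ctrl.observe()["ft_force"])
im=ctrl.grab_frame("wrist"); cv2.imwrite("pics/w6.png",im[...,::-1])
E
```

```text
(array([-0.22, -0.18,  0.41]), array([ 0.001, -0.002, -0.001]), array([-0.22, -0.18,  0.42])) [ 0.20558659  0.34381358 -0.45627062]
```

View pics/w6.png

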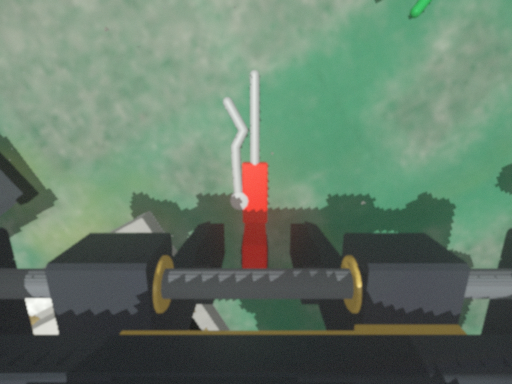

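The clip is upright in the image (leg from (254,72) to (255,163)) and about 1.5 mm left of the finger centre. A small correction, then close.

carry_out(travel=[[-0.2,-0.15,0.4],[0,0,0],[0,0,0],[0,0,0],[0,0,0],[0,0,0],[0,0,0],[0,0,0],[0,0,0]], delta_rot=[[0,0,0],[0,0,0],[0,0,0],[0,0,0],[0,0,0],[0,0,0],[0,0,0],[0,0,0],[0,0,0]], fingers=[0.58,0.58,1,1,1,1,1,1,1], force=40)

```text
time_s: 10.15
tcp_pos: [0.5003, -0.3848, 0.1687]
tool_rot: [-0.0, 0.97, -0.244, -0.001]
ft_force: [-0.4, 0.9, -0.0]
finger_gap: 0.0117
finger_force: 40.0
```

carry_out(travel=[[0,0,-1],[0,0,-3],[0,0,-4],[0,0,-4],[0,0,-2],[0,0,0],[0,0,0],[0,0,0]], delta_rot=[[0,0,0],[0,0,0],[0,0,0],[0,0,0],[0,0,0],[0,0,0],[0,0,0],[0,0,0]], fingers=[1,1,1,1,1,1,1,1])

```text
time_s: 10.82
tcp_pos: [0.4998, -0.3843, 0.3075]
tool_rot: [-0.001, 0.97, -0.244, -0.002]
ft_force: [0.1, -0.4, -0.3]
finger_gap: 0.0116
finger_force: 40.0
```

```bash
python3 - <<'E'
from h import *
s=ctrl.observe(); T=tool(s); im=ctrl.grab_frame("wrist"); np.savez("pics/w7.npz",im=im,T=T)
cv2.imwrite("pics/w7.png",cv2.resize(im[40:300,140:372][...,::-1],None,fx=2.2,fy=2.2,interpolation=cv2.INTER_CUBIC))
# target: tool x=yc(left), z=-n ; grasp point 21.5mm above leg axis, leg axis 22 out; tip at 120mm right of stud axis first => grip
Rt=np.c_[yc,np.cross(-n,yc),-n]
S=P-.064*yc
print(s["finger_gap"],s["joints"].round(2),T[:3,3].round(3))
for k in(.13,):  # grip is 25+x right; tip at distance k-.091 from stud axis
    p=S+.12*n+(.147)*n-k*yc; print(p.round(3),togo(p,Rt))
E
```

```text
0.011647335458871203 [-0.69  0.26  1.8  -0.    1.09  1.37] [ 0.5   -0.384  0.307]
[ 0.494 -0.374  0.311] (array([-0.98, -0.65, -0.44]), array([-0.351,  0.664, -2.102]), array([ 1.09, -0.1 , -0.61]))
```

View pics/w7.png

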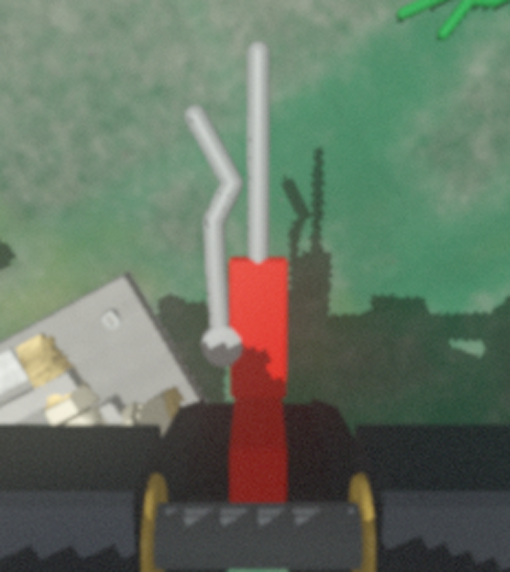

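The clip is held squarely at 11.7 mm opening, with the leg straight at crop column 258. Raising and reorienting to the stud.

carry_out(travel=[[0,0,-2.5],[0,0,-2.5],[0,0,0],[0,0,0],[0,0,0],[0,0,0],[0,0,0],[0,0,0],[0,0,0],[0,0,0]], delta_rot=[[0,0,0],[0,0,0],[-0.0185,0.0349,-0.1106],[-0.0185,0.0349,-0.1106],[-0.0185,0.0349,-0.1106],[-0.0185,0.0349,-0.1106],[-0.0185,0.0349,-0.1106],[-0.0185,0.0349,-0.1106],[-0.0185,0.0349,-0.1106],[-0.0185,0.0349,-0.1106]], fingers=[1,1,1,1,1,1,1,1,1,1])

```text
time_s: 11.7
tcp_pos: [0.4998, -0.3842, 0.3552]
tool_rot: [0.1, 0.969, 0.198, 0.111]
ft_force: [-0.1, 1.0, -0.6]
finger_gap: 0.0119
finger_force: 40.0
```

carry_out(travel=[[0,0,0],[0,0,0],[0,0,0],[0,0,0],[0,0,0],[0,0,0],[0,0,0],[0,0,0],[0,0,0],[0,0,0]], delta_rot=[[-0.0185,0.0349,-0.1106],[-0.0185,0.0349,-0.1106],[-0.0185,0.0349,-0.1106],[-0.0185,0.0349,-0.1106],[-0.0185,0.0349,-0.1106],[-0.0185,0.0349,-0.1106],[-0.0185,0.0349,-0.1106],[-0.0185,0.0349,-0.1106],[-0.0185,0.0349,-0.1106],[-0.0185,0.0349,-0.1106]], fingers=[1,1,1,1,1,1,1,1,1,1])

```text
time_s: 12.53
tcp_pos: [0.4998, -0.3842, 0.3553]
tool_rot: [0.193, 0.676, 0.677, 0.218]
ft_force: [-0.0, -0.4, -1.1]
finger_gap: 0.0117
finger_force: 40.0
```

carry_out(travel=[[0,0,0],[0,0,0],[0,0,0],[0,0,0]], delta_rot=[[-0.0185,0.0349,-0.1106],[0,0,0],[0,0,0],[0,0,0]], fingers=[1,1,1,1])

```text
time_s: 12.87
tcp_pos: [0.5002, -0.3847, 0.357]
tool_rot: [0.2, 0.635, 0.712, 0.224]
ft_force: [-0.1, -0.7, -0.4]
finger_gap: 0.0114
finger_force: 40.0
```

```bash
cat >> h.py <<'E'
Rt=np.c_[yc,np.cross(-n,yc),-n]; S=P-.064*yc
E
python3 - <<'E'
from h import *
d=np.load("pics/w7.npz"); c=ctrl.get_calibration("wrist"); K=np.array(c["mtx"]); M=np.array(c["mount"])
f=lambda u,v:(u/2.2+140,v/2.2+40)
for nm,u,z in(("tip",(257,41),.1662),("tongue end",(258,258),.1637),("tongue L",(230,262),.1637),("tongue R",(288,262),.1637),("leg base",(258,255),.1637),("grip mid?",(258,400),.154)): print(nm,(onz(K,M,*f(*u),z)*1e3).round(1))
s=ctrl.observe(); T=tool(s); print(s["joints"].round(2),s["finger_gap"],T[:3,3].round(3),s["time_s"])
print(togo(S+.267*n-.13*yc,Rt))
im=ctrl.grab_frame("wrist"); np.savez("pics/w8.npz",im=im,T=T)
E
```

```text
tip [ 9.390e+01 -1.000e-01  1.662e+02]
tongue end [ 46.8   0.2 163.7]
tongue L [ 45.9  -6.4 163.7]
tongue R [ 45.9   7.2 163.7]
leg base [ 47.5   0.2 163.7]
grip mid? [ 15.2   0.2 154. ]
[-0.82  0.12  1.93  0.68  0.83 -1.34] 0.01135552754411209 [ 0.5   -0.385  0.357] 12.8667
(array([ 1.15, -3.04,  3.5 ]), array([ 0.   ,  0.002, -0.003]), array([ 1.15, -3.03,  3.5 ]))
```

carry_out(travel=[[0.75,-1,1.1],[0.75,-1,1.2],[0.65,-1,1.2],[0,0,0],[0,0,0],[0,0,0],[0,0,0]], delta_rot=[[0,0,0],[0,0,0],[0,0,0],[0,0,0],[0,0,0],[0,0,0],[0,0,0]], fingers=[1,1,1,1,1,1,1])

```text
time_s: 13.5
tcp_pos: [0.4943, -0.365, 0.3144]
tool_rot: [0.203, 0.633, 0.713, 0.224]
ft_force: [-0.9, 0.1, -1.0]
finger_gap: 0.0116
finger_force: 40.0
```

```bash
python3 - <<'E'
from h import *
s=ctrl.observe(); T=tool(s); im=ctrl.grab_frame("wrist"); np.savez("pics/w9.npz",im=im,T=T)
print(togo(S+.188*n-.12*yc,Rt),s["joints"].round(2))
K,Tc=wcam(T); print("expected head px",proj(K,Tc,S+.034*n).round(1),"flange",proj(K,Tc,S+.005*n).round(1),"tip",proj(K,Tc,T[:3,3]+T[:3,:3]@[.092,0,.166]).round(1))
cv2.imwrite("pics/w9.png",cv2.resize(im[0:180,130:390][...,::-1],None,fx=3,fy=3,interpolation=cv2.INTER_CUBIC))
E
```

```text
(array([ 0.17, -0.33,  8.12]), array([0.004, 0.005, 0.002]), array([ 0.13, -0.3 ,  8.13])) [-0.81  0.13  2.    0.74  0.75 -1.41]
expected head px [251.6  32.3] flange [252.1  42.4] tip [257.   62.8]
```

View pics/w9.png

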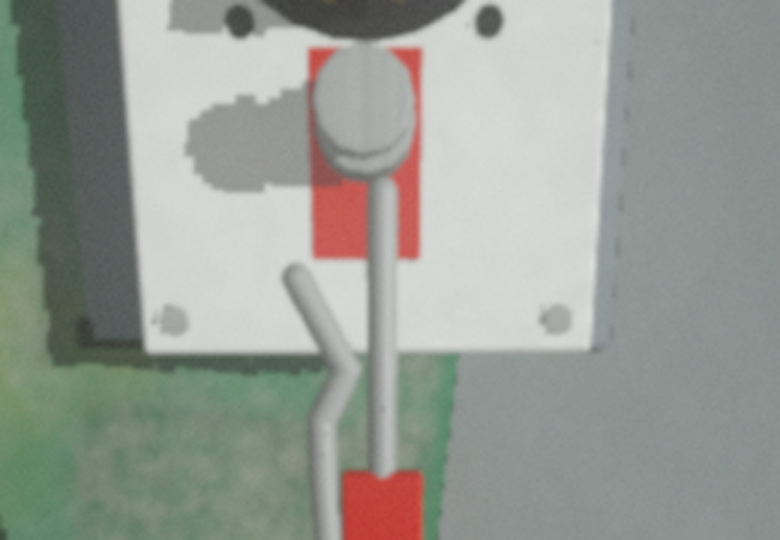

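The head centre is at crop (364,98), i.e. px (251.3,32.7), against a predicted (251.6,32.3). That agrees within 0.3 mm. The clip leg runs straight, with its tip at (379,178) and the bow on the down-slope side. I'll go down to the hole line, well short of the stud.

carry_out(travel=[[0,-0.32,1.5],[0,0,2.5],[0,0,2.5],[0,0,1.6],[0,0,0],[0,0,0],[0,0,0],[0,0,0]], delta_rot=[[0.004,0.005,0.002],[0,0,0],[0,0,0],[0,0,0],[0,0,0],[0,0,0],[0,0,0],[0,0,0]], fingers=[1,1,1,1,1,1,1,1])

```text
time_s: 14.22
tcp_pos: [0.5372, -0.3598, 0.2463]
tool_rot: [0.2, 0.634, 0.713, 0.224]
ft_force: [0.6, 0.1, -1.2]
finger_gap: 0.0118
finger_force: 40.0
```

```bash
python3 - <<'E'
from h import *
s=ctrl.observe(); print(togo(S+.188*n-.12*yc,Rt),s["joints"].round(2),s["ft_force"].round(1))
E
```

```text
(array([0.11, 0.05, 0.06]), array([0., 0., 0.]), array([0.11, 0.05, 0.06])) [-0.75  0.27  1.98  0.82  0.64 -1.48] [ 0.6  0.1 -1.2]
```

carry_out(travel=[[0.4,0.04,0.05],[0.6,0,0],[0.5,0,0],[0.3,0,0],[0.3,0,0],[0.3,0,0],[0.3,0,0],[0,0,0],[0,0,0]], delta_rot=[[0,0,0],[0,0,0],[0,0,0],[0,0,0],[0,0,0],[0,0,0],[0,0,0],[0,0,0],[0,0,0]], fingers=[1,1,1,1,1,1,1,1,1])

```text
time_s: 14.97
tcp_pos: [0.5345, -0.332, 0.2443]
tool_rot: [0.198, 0.634, 0.713, 0.224]
ft_force: [0.3, -0.8, -1.2]
finger_gap: 0.0119
finger_force: 40.0
```

```bash
python3 - <<'E'
from h import *
s=ctrl.observe(); print(togo(S+.188*n-.093*yc,Rt),(Rt.T@s["ft_force"]).round(1),s["finger_gap"])
E
```

```text
(array([ 0.02,  0.12, -0.13]), array([-0.002, -0.002, -0.   ]), array([ 0.02,  0.12, -0.13])) [-0.8 -0.5  1.1] 0.011862647151180536
```

The tip is at the stud's axis with no axial force, so the leg is in the hole. Continuing with a small centring trim.

carry_out(travel=[[0.2,0.04,-0.05],[0.3,0.03,-0.03],[0.3,0,0],[0.3,0,0],[0.3,0,0],[0,0,0],[0,0,0]], delta_rot=[[0,0,0],[0,0,0],[0,0,0],[0,0,0],[0,0,0],[0,0,0],[0,0,0]], fingers=[1,1,1,1,1,1,1])

```text
time_s: 15.55
tcp_pos: [0.5329, -0.318, 0.2454]
tool_rot: [0.198, 0.634, 0.713, 0.224]
ft_force: [-0.1, 0.1, -0.2]
finger_gap: 0.0116
finger_force: 40.0
```

```bash
python3 - <<'E'
from h import *
s=ctrl.observe(); print(togo(S+.188*n-.055*yc,Rt),(Rt.T@s["ft_force"]).round(1),s["finger_gap"])
E
```

```text
(array([ 2.41,  0.05, -0.04]), array([-0.002, -0.002, -0.   ]), array([ 2.41,  0.05, -0.05])) [ 0.1 -0.2  0.1] 0.011624089990348111
```

carry_out(travel=[[0.3,0,0],[0.3,0,0],[0.3,0,0],[0.3,0,0],[0.3,0,0],[0.3,0,0],[0.2,0,0],[0,0,0],[0,0,0]], delta_rot=[[0,0,0],[0,0,0],[0,0,0],[0,0,0],[0,0,0],[0,0,0],[0,0,0],[0,0,0],[0,0,0]], fingers=[1,1,1,1,1,1,1,1,1], force=55)

```text
time_s: 16.3
tcp_pos: [0.5301, -0.297, 0.2446]
tool_rot: [0.197, 0.633, 0.714, 0.225]
ft_force: [-3.4, 2.6, -3.0]
finger_gap: 0.0113
finger_force: 55.0
```

```bash
python3 - <<'E'
from h import *
s=ctrl.observe(); print(togo(S+.188*n-.055*yc,Rt),(Rt.T@s["ft_force"]).round(1),s["finger_gap"])
E
```

```text
(array([ 0.29,  0.13, -0.1 ]), array([-0.003, -0.005, -0.   ]), array([ 0.29,  0.13, -0.1 ])) [ 3.  -4.3  0.7] 0.011282273186643677
```

carry_out(travel=[[0.2,0,0],[0.15,0,0],[0,0,0],[0,0,0]], delta_rot=[[0,0,0],[0,0,0],[0,0,0],[0,0,0]], fingers=[1,1,1,1])

```text
time_s: 16.63
tcp_pos: [0.53, -0.2944, 0.2452]
tool_rot: [0.198, 0.634, 0.713, 0.225]
ft_force: [-3.0, 2.4, -3.0]
finger_gap: 0.0114
finger_force: 55.0
```

```bash
python3 - <<'E'
from h import *
s=ctrl.observe(); print(togo(S+.188*n-.055*yc,Rt),(Rt.T@s["ft_force"]).round(1),s["finger_gap"])
E
```

```text
(array([ 0.03,  0.07, -0.06]), array([-0.002, -0.003, -0.   ]), array([ 0.03,  0.07, -0.06])) [ 2.7 -3.9  0.9] 0.01139367818959014
```

carry_out(travel=[[0.1,0,0],[0.1,0,0],[0,0,0],[0,0,0]], delta_rot=[[0,0,0],[0,0,0],[0,0,0],[0,0,0]], fingers=[1,1,1,1])

```text
time_s: 16.97
tcp_pos: [0.5299, -0.2935, 0.2456]
tool_rot: [0.199, 0.634, 0.713, 0.224]
ft_force: [-3.0, -1.6, -2.9]
finger_gap: 0.0118
finger_force: 55.0
```

```bash
python3 - <<'E'
from h import *
s=ctrl.observe(); T=tool(s); print(togo(S+.188*n-.055*yc,Rt),(Rt.T@s["ft_force"]).round(1),s["finger_gap"])
im=ctrl.grab_frame("wrist"); np.savez("pics/w10.npz",im=im,T=T)
E
```

```text
(array([-0.06,  0.05, -0.03]), array([-0.001, -0.   , -0.   ]), array([-0.06,  0.05, -0.03])) [-1.3 -4.3  0.6] 0.011754434315164989
```

carry_out(travel=[[0.1,0,0],[0.1,0,0],[0,0,0],[0,0,0]], delta_rot=[[0,0,0],[0,0,0],[0,0,0],[0,0,0]], fingers=[1,1,1,1])

```text
time_s: 17.35
tcp_pos: [0.5298, -0.2927, 0.246]
tool_rot: [0.2, 0.634, 0.713, 0.223]
ft_force: [-3.1, -6.1, -5.5]
finger_gap: 0.0118
finger_force: 55.0
```

```bash
python3 - <<'E'
from h import *
s=ctrl.observe(); print(togo(S+.188*n-.055*yc,Rt),(Rt.T@s["ft_force"]).round(1),s["finger_gap"])
E
```

```text
(array([-0.14,  0.03,  0.01]), array([-0.001,  0.004, -0.   ]), array([-0.14,  0.03,  0.01])) [-5.7 -6.3  2.3] 0.011836673091114573
```

The resistance pattern is as expected: a spring pull-in of +3 N after the nose passed, then the stop at −5.7 N at the seat depth. Release and back off along the normal.

carry_out(travel=[[-0.1,0,0],[0,0,0],[0,0,0],[0,0,0],[0,0,-1],[0,0,-2.5],[0,0,-3],[0,0,-3],[0,0,0],[0,0,0]], delta_rot=[[0,0,0],[0,0,0],[0,0,0],[0,0,0],[0,0,0],[0,0,0],[0,0,0],[0,0,0],[0,0,0],[0,0,0]], fingers=[1,0.55,0.55,0.55,0.55,0.55,0.55,0.55,0.55,0.55])

```text
time_s: 18.18
tcp_pos: [0.476, -0.2991, 0.3266]
tool_rot: [0.201, 0.633, 0.713, 0.225]
ft_force: [0.8, -0.6, -0.8]
finger_gap: 0.0397
finger_force: 0.0
```

carry_out(travel=[[-3,0,0],[-3,0,0],[0,0,0],[0,0,0],[0,0,0]], delta_rot=[[0,0,0],[0,0,0],[0,0,0],[0,0,0],[0,0,0]], fingers=[0.55,0.55,0.55,0.55,0.55])

```text
time_s: 18.6
tcp_pos: [0.4829, -0.3574, 0.3219]
tool_rot: [0.197, 0.634, 0.713, 0.225]
ft_force: [0.1, 0.2, -0.3]
finger_gap: 0.0397
finger_force: 0.0
```

```bash
python3 - <<'E'
from h import *
s=ctrl.observe(); T=tool(s); im=ctrl.grab_frame("wrist"); np.savez("pics/w11.npz",im=im,T=T)
K,Tc=wcam(T); print(s["finger_gap"],s["ft_force"].round(1),pan(T[:3,3]-S).round(3))
for nm,x,y,z in(("tip",66,0,0),("tongue end",21.5,0,2.5),("grip top c",-25,0,31.5)):
    p=S+.022*n+((x-30)*yc-y*ux+z*n)/1e3; print(nm,proj(K,Tc,p).round(1))
print("head",proj(K,Tc,S+.034*n).round(1))
for c,a in comps(im,"red"): r=cv2.minAreaRect(c); print(a,np.round(r[0],1),np.round(r[1],1),round(r[2],1),cv2.boundingRect(c))
cv2.imwrite("pics/w11.png",cv2.resize(im[0:260,130:390][...,::-1],None,fx=2.2,fy=2.2,interpolation=cv2.INTER_CUBIC))
E
```

```text
0.03965646168420275 [ 0.1  0.2 -0.3] [-0.001  0.112  0.281]
tip [259.4   4.8]
tongue end [259.3  68.3]
grip top c [259.5 131. ]
head [259.4  53.9]
1209.5 [257.7 109.6] [26.6 81.2] 9.5 (242, 71, 32, 79)
```

```bash
python3 - <<'E'
from h import *
d=np.load("pics/w11.npz"); im=d["im"]; K,Tc=wcam(d["T"])
h=cv2.cvtColor(im,cv2.COLOR_RGB2HSV); red=((h[...,0]<8)|(h[...,0]>172))&(h[...,1]>140)&(h[...,2]>50)
yel=(h[...,0]>18)&(h[...,0]<34)&(h[...,1]>130)&(h[...,2]>80)
for v in range(0,156,4):
    u=np.arange(225,295)
    print(v,"".join("R" if red[v,x] else "Y" if yel[v,x] else "." if im[v,x].min()>185 else "g" if h[v,x,1]<50 and im[v,x].max()>110 else "-" if h[v,x,1]<60 and im[v,x].max()>60 else " " for x in u))
print("bow rest predictions (px-225):")
for nm,x,y in(("ring",0,10),("nose",38.5,3.5),("end",56,17),("leg tip",66,0),("stud R edge",21,0)):
    p=S+.022*n+((x-30)*yc-y*ux)/1e3; q=proj(K,Tc,p); print(nm,(q-[225,0]).round(1))
K2,T2=wcam(np.load("pics/w9.npz")["T"])
E
```

```text
0 --------------- - YYYYYYYYYY ggggg  YYYYYYYYYYYYYY -------------------
4 ----------------- YYYYYYYY  -ggggg-- - -  YYYYYYY --------------------
8 ----------------- YYYYYYYY --gggggg------  YYYYYY --------------------
12 ------------------ YYYYYYY --ggggg-------  YYYYY  --------------------
16 -------------------  YYYYY --gggggg------ YYYYY  ---------------------
20 -----------gggggg--  YYYY  --ggggggg-----  YYYY ------------------gg..
24 gggg--------ggggggg----------ggggggg--------------------------gg.....g
28 gggggggggg----ggggggg--------ggggggg------------------gggg.........gg-
32 ggg...........ggggggggg------ggggggg-------ggggggg..................gg
36 gg.............gggggggggggggggggggggggggggggggggggg...................
40 gg.............g   ggggggggggggggggggggggg- RRRRRR -..................
44 gggg...........g RR  ggggggggggggggggggggggggg  RR -..................
48 gggg..........gg   ggggggggggggggggggggggggggggg   -..................
52 ggggggggggggggggggggggggggggggggggggggggggggggggg- -..................
56 ggggggggggggggggggggggggggggggggggggggggggggggggg- g............
[... 1221 characters left out ...]
RRRRRRRRRRRRR     g...............................
128 gggggggggggggggg RRRRRRRRRRRRRRR RRR  g...............................
132 ---------------  RRRRRRRRRRRRRRRR   R  ggggggggggggggggg-    ggggggggg
136               -g RRRRRRRRRRRRRRRRRR   -gggggggggggggggg-    -ggggggggg
140 g-----      - -g RRRRRRRRRRRRRRRR     g- -gggggggggg---     gggggggggg
144 ggg-------- --gg RRRRRRRRRRRRRRRR  g---gggggg-gggggg--     -gggggggggg
148 g-gggggggggggggg  RRRRRRRRRRRRR gggggggggggggggggggggg     ggggggggggg
152 gggggggggggggggggggggggggggggggggggggggggggggggggggggg-    ggggggggggg
bow rest predictions (px-225):
ring [22.  97.4]
nose [29.8 45.2]
end [12.  19.9]
leg tip [34.4  4.8]
stud R edge [34.3 69.5]
```

The leg passes through the stud and between the fork prongs. The bow end is at its at-rest position (row 20, col 11–17, predicted 12). The grip has leaned about 10° down-slope under its own weight. I'll wait a second to make sure it's stable.

carry_out(travel=[[0,0,0],[0,0,0],[0,0,0],[0,0,0],[0,0,0],[0,0,0],[0,0,0],[0,0,0],[0,0,0],[0,0,0]], delta_rot=[[0,0,0],[0,0,0],[0,0,0],[0,0,0],[0,0,0],[0,0,0],[0,0,0],[0,0,0],[0,0,0],[0,0,0]], fingers=[0.55,0.55,0.55,0.55,0.55,0.55,0.55,0.55,0.55,0.55])

```text
time_s: 19.48
tcp_pos: [0.483, -0.3581, 0.3233]
tool_rot: [0.198, 0.634, 0.713, 0.224]
ft_force: [0.4, -0.2, -0.7]
finger_gap: 0.0398
finger_force: 0.0
```

```bash
python3 - <<'E'
from h import *
im=ctrl.grab_frame("wrist"); d=np.load("pics/w11.npz")
for i in(d["im"],im):
    for c,a in comps(i,"red"): r=cv2.minAreaRect(c); print(a,np.round(r[0],1),np.round(r[1],1),round(r[2],1))
print(np.abs(im.astype(int)-d["im"]).max(2)[:160,200:320].mean())
t=ctrl.grab_frame("top"); t0=np.load("pics/top0.npy")
for nm,(u,v) in dict(can=(147,210),gauge=(282,150),valve=(318,199),fitting=(270,228)).items():
    s=np.s_[v-11:v+12,u-14:u+15]; print(nm,np.abs(t[s].astype(int)-t0[s]).mean().round(1), np.round(cv2.phaseCorrelate(*[cv2.cvtColor(x[s],cv2.COLOR_RGB2GRAY).astype(np.float32) for x in(t0,t)])[0],2))
E
```

```text
1209.5 [257.7 109.6] [26.6 81.2] 9.5
1237.5 [256.6 107.9] [27.2 81.5] 8.7
9.1271875
can 0.7 [-0.04  0.  ]
gauge 2.2 [ 0.13 -0.06]
valve 0.7 [-0.02  0.03]
fitting 30.9 [-0.99  0.66]
```

```bash
python3 -c "
from bench import ctrl
print(ctrl.sign_off())"
```

```text
the job is handed in; nothing more can be done
None
```

I handed the job in at about 19.5 s: the selector rests at OFF, and the R-clip is home in the stud with its leg in the fork and its bow sprung over. The arm is clear, and the clip leans about 10° down-slope but held steady for a second; the oil can, gauge and ball valve did not move, but the last top view of the fitting differed from the first, probably arm or shadow, so I couldn't confirm it there.

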